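# Load the grafting press with the scion that matches the rootstock

## Robot

A 6-joint arm with a two-finger parallel gripper is mounted at the origin on the work surface. World frame = base frame: x ahead of the robot, y to its left, z up, the work surface at z = 0. Lengths are in m, angles in rad, forces in N, time in s.
With the tool pointing down it reaches from about 0.375 to 0.975 m from the base axis. Payload 3.8 kg.
Tool frame: the origin (TCP) lies at the very end of the fingers, on their centre line; the grasp point (between the pads) lies 19 mm behind it; z points along the fingers, y is the direction in which the jaws open and shut (so a half turn about z gives the same grasp; the last joint's range is limited). The gripper opens to 85 mm and grips with 20 to 120 N. Pads are 22 mm wide; open, the fingers measure 114 mm over their backs; the gripper's body (76 mm by 85 mm) begins 54 mm behind the grasp point. The pads swing forward as they close: fully open they stand 13 mm farther back than shut.
Start: joints at [-1.354, 0.264, 1.604, -0, 1.274, -0.037], TCP at [0.169, -0.653, 0.231] pointing down, gripper open.
Joint ranges: [-2.63, 2.63], [-0.94, 2.18], [0.31, 2.57], [-1.31, 4.45], [0, 2.66], [-2.55, 2.55]. Speed limits (rad/s): [2.57, 2.57, 3.14, 3.14, 3.14, 3.14].

## Interface

Orientations are given as a rotation vector (axis times angle).
In Python, from workcell import status, read_camera, camera_info, order gives the robot as it stands.
- The arm moves only by the tool move_arm, never from a script. Its argument "deltas" is a list of rows, each a list of 3 entries, a list of its own where there are three numbers: the turn, a rotation vector about the world's x, y, z as a fraction of full scale, then the shift along the world's x, y, z as a fraction of full scale, then the closure, from -1 (fully open) to 1 (shut), so that 0 is half open. A call has 1 to 20 rows; each row is the pose to reach, as a shift and turn from the pose commanded when the call began; what a row does not reach only later rows make up. Full scale, the value 1, is 0.1 m for a shift and pi/2 rad for a turn. A row lasts 1/8 s, in which the tool goes at most 62.5 mm and 10.7 degrees, less where a joint would pass 70% of its speed; a pose out of reach is approached as far as the arm can. A call with a number of a shift or a turn outside -1 to 1 is refused whole. A call with a gripper value outside its range is refused whole. The fingers move at their own pace and stop on an object; "grip_force" is the grip in N (left out, the last holds). Time passes only in rows, so rows that repeat a pose let the fingers close. It gives the time, the measured TCP pose, the force and the opening at its end, in the units of the state.
- status.read_state(): the state, without advancing time (a new reading comes with each control period).
- read_camera(name): name is "side" or "top"; returns (picture, depth): 480x640x3 uint8, red, green, blue; 480x640 float32, m along the optical axis (not along the pixel's ray), 0 where there is no reading.
- camera_info(name): a dict with "K" (3x3 intrinsics, pixels), "R" (3x3) and "t" (3): a world point X has camera coordinates R X + t. Camera axes: x right, y down, z forward; pixel columns grow to the right and rows downward; lengths in m; the calibration is good to about 2 mm. A picture is of the moment at which its call begins. camera_info takes no time and is no camera call.
- order.finish_job(): hands the job in, once; it reports no verdict.
The state is a dict: "time": time; "q": joint angles; "joint_vel": joint speeds; "joint_torque": joint torques, N m; "tool_pos": TCP position; "tcp_rot": TCP orientation; "wrist_force": force on the tool from outside, world axes, zero at the start; "torque": the same for the moment, N m; "width": opening from 0.0 (shut) to 1.0 (fully open).
Only numpy, scipy, OpenCV 4.12 (cv2) and the standard library are available. Lean on these libraries where they do the work, as an engineer would, in place of code of your own. Each camera call takes 0.05 s, during which the arm holds its last target. There are 200 camera calls.

## Task

Take the short offcut out of the press's cradle and put it in the steel tray, then lay in the cradle, behind the rootstock that is already there, the budded scion of the same thickness as that rootstock. Slide the tailstock up by its grip tab so that scion and rootstock are pushed end to end right up to the hidden stop in the head and the sprung nose is held about half pressed in, never bottomed (that crushes the wood). Leave the other cuttings where they lie.

Things in the scene. Friction and masses are not known exactly. Their poses are not given: they have to be found in the camera images.
- press: Grafting press: aluminium plate 175 x 460 mm, top 30 mm above the table, with a cradle of two parallel round steel bars (8 mm thick, centre lines 16 mm apart, 40 mm above the table) along its y axis. Origin at table level under the cradle's middle line (x = 0). A cutting lies lengthwise on the bars, its axis 51.5, 55.0 or 58.3 mm above the table for 20, 26 or 32 mm diameter. Does not move.
- tunnel (a point): Mouth of the head at the cradle's +y end, on the cradle line, 55 mm above the table, axes as the press. The head reaches 94 mm to +y from here, 43 mm to each side, is 100 mm high, with an air cylinder up to 234 mm: a tunnel 50 mm wide, 86 mm high. A fixed end stop hidden inside has its face 36 to 63 mm past the mouth, set differently each time; it can only be felt.
- waiting (a point): Middle of a second pair of bars, parallel to the cradle at the press's x = 85 mm and at the same height, where the two waiting rootstocks lie end to end (point at the bars' centre height, 40 mm).
- carriage (a joint): Tailstock of the press: a grey block (60 x 50 mm, top 78 mm above the table) that slides along the cradle; 0 = fully back, grows as it moves to the press's +y (m), up to 0.16. It takes about 10 N to slide and stays where it is left. Its front carries the sprung nose.
- handle (a point): Point on the tailstock's upright steel grip tab (18 mm along the press's x, 32 mm along y, from 76 to 136 mm above the table): on its middle, 16 mm below its top. Axes as the press.
- nose (a joint): Sprung nose at the tailstock's front, a 26 mm disc on a stem: how far it is pressed into the tailstock (m). 0 = fully out (disc 30 mm in front of the block), 0.015 = bottomed. Spring about 0.7 N per mm.
- nose_face (a point): Centre of the nose disc's front face (faces the press's +y), 55 mm above the table.
- offcut: Offcut left in the cradle: a plain piece of wood, 26 mm diameter, 70 mm long, without buds. Origin at its centre, long axis y.
- tray: Empty low stainless steel tray for offcuts, 100 (its x) x 170 (its y) x 32 mm high, 3 mm walls and 3 mm floor, in front of the press; it does not move. Origin under its centre.
- board: Wooden board (215 x 135 mm, 14 mm thick) with three pairs of bars along its y axis at x = -70, 0, 70 mm, 18 mm above the table, one scion on each pair. It does not move. Origin under its centre.
- stock_thin: The thin rootstock: a round brown wooden cutting without buds, 20 mm diameter, 110 mm long; origin at its centre, long axis y. It lies either in the press's cradle with its far end in the head's tunnel, or on the waiting bars at the press's x = 85 mm.
- stock_middle: The middle rootstock: a round brown wooden cutting without buds, 26 mm diameter, 110 mm long; origin at its centre, long axis y. It lies either in the press's cradle with its far end in the head's tunnel, or on the waiting bars at the press's x = 85 mm.
- stock_thick: The thick rootstock: a round brown wooden cutting without buds, 32 mm diameter, 110 mm long; origin at its centre, long axis y. It lies either in the press's cradle with its far end in the head's tunnel, or on the waiting bars at the press's x = 85 mm.
- scion_thin: The thin scion: a round brown wooden cutting with three small buds, 20 mm diameter, 100 mm long; origin at its centre, long axis y (either end may lead). It lies on one of the three places of the board, its axis 29.5 mm above the table.
- scion_middle: The middle scion: a round brown wooden cutting with three small buds, 26 mm diameter, 100 mm long; origin at its centre, long axis y (either end may lead). It lies on one of the three places of the board, its axis 33.0 mm above the table.
- scion_thick: The thick scion: a round brown wooden cutting with three small buds, 32 mm diameter, 100 mm long; origin at its centre, long axis y (either end may lead). It lies on one of the three places of the board, its axis 36.3 mm above the table.
Things that resemble listed ones, but are neither listed nor needed, are in the scene too. What is shaped like the stock_thick but pink or white is not meant.

How it is judged:
On the way, in this order (a step that is already met when the one before it is completed fails the run):
1. the offcut lies in the steel tray (x of offcut in the frame of tray between -0.05 and 0.05 m and y of offcut in the frame of tray between -0.085 and 0.085 m and height (world z) of offcut below 0.035 m), for 0.2 s.
2. the scion of the rootstock's thickness lies in the cradle behind the rootstock (((x of stock_thin in the frame of press between -0.006 and 0.006 m and z of stock_thin in the frame of press between 0.0464891 and 0.0564891 m and x of scion_thin in the frame of press between -0.006 and 0.006 m and z of scion_thin in the frame of press between 0.0464891 and 0.0564891 m and y of scion_thin in the frame of press between -0.19 and 0.03 m) or (x of stock_middle in the frame of press between -0.006 and 0.006 m and z of stock_middle in the frame of press between 0.05 and 0.06 m and x of scion_middle in the frame of press between -0.006 and 0.006 m and z of scion_middle in the frame of press between 0.05 and 0.06 m and y of scion_middle in the frame of press between -0.19 and 0.03 m) or (x of stock_thick in the frame of press between -0.006 and 0.006 m and z of stock_thick in the frame of press between 0.0533303 and 0.0633303 m and x of scion_thick in the frame of press between -0.006 and 0.006 m and z of scion_thick in the frame of press between 0.0533303 and 0.0633303 m and y of scion_thick in the frame of press between -0.19 and 0.03 m))), for 0.2 s.
At the end, for the whole second after the job is handed in: Offcut in the tray; the cradle's rootstock and the equally thick scion rest on the bars (within 6 mm), aligned to 0.07 rad, end to end (centres under 108 mm), rootstock centre past press y = 60 mm; nose in by 4 to 11 mm; all at rest; other rootstocks and scions moved under 15 mm (all of step 1 and value of joint nose between 0.004 and 0.011 m and ((x of stock_thin in the frame of press between -0.006 and 0.006 m and z of stock_thin in the frame of press between 0.0464891 and 0.0564891 m and x of scion_thin in the frame of press between -0.006 and 0.006 m and z of scion_thin in the frame of press between 0.0464891 and 0.0564891 m and angle between the y axis of each of scion_thin, stock_thin and the y axis of press, either way round below 0.07 rad and y of stock_thin in the frame of press above 0.06 m and distance between scion_thin and stock_thin below 0.108 m and linear speed of scion_thin below 0.01 m/s and distance of each of stock_middle, scion_middle, stock_thick, scion_thick from where it was at the start of the episode below 0.015 m) or (x of stock_middle in the frame of press between -0.006 and 0.006 m and z of stock_middle in the frame of press between 0.05 and 0.06 m and x of scion_middle in the frame of press between -0.006 and 0.006 m and z of scion_middle in the frame of press between 0.05 and 0.06 m and angle between the y axis of each of scion_middle, stock_middle and the y axis of press, either way round below 0.07 rad and y of stock_middle in the frame of press above 0.06 m and distance between scion_middle and stock_middle below 0.108 m and linear speed of scion_middle below 0.01 m/s and distance of each of stock_thin, scion_thin, stock_thick, scion_thick from where it was at the start of the episode below 0.015 m) or (x of stock_thick in the frame of press between -0.006 and 0.006 m and z of stock_thick in the frame of press between 0.0533303 and 0.0633303 m and x of scion_thick in the frame of press between -0.006 and 0.006 m and z of scion_thick in the frame of press between 0.0533303 and 0.0633303 m and angle between the y axis of each of scion_thick, stock_thick and the y axis of press, either way round below 0.07 rad and y of stock_thick in the frame of press above 0.06 m and distance between scion_thick and stock_thick below 0.108 m and linear speed of scion_thick below 0.01 m/s and distance of each of stock_thin, scion_thin, stock_middle, scion_middle from where it was at the start of the episode below 0.015 m))); the robot touches nothing.
It fails at once if the nose is pressed in more than 14 mm (bottomed, crushing the wood) (value of joint nose above 0.014 m).
It also fails if it takes over 72 s, if anything falls off the work surface, if the arm or the gripper's body presses on something with over 40 N, if the wrist force passes 120 N, or if a joint passes its speed limit or range.

## Working session

There is one attempt and no reset: what is moved stays moved. The work goes in short steps, Python scripts to look and compute and a tool call to move; the robot and the scene stay as the last step left them, time stands still between calls to the robot, and variables do not carry over. Pictures are saved under pics/ and viewed, about 8 in all and at most 12, crops included, and the job is handed in when it is done.

Besides the shell and the picture viewer there is one more tool, called after "Request:" by a JSON object that holds its "api" and its "payload". move_arm: Moves the arm, as the interface text tells. Its arguments: {"type":"object","properties":{"deltas":{"type":"array","items":{"type":"array"}},"grip_force":{"type":"number"}},"required":["deltas"]}

```bash
mkdir -p pics; cat > h.py <<'E'
import numpy as np, cv2
from workcell import status, read_camera, camera_info, order
def save(n,f,crop=None,s=1):
    p,d=read_camera(n); np.savez('/tmp/'+n+'.npz',p=p,d=d)
    im=p[...,::-1]
    if crop: im=im[crop[1]:crop[3],crop[0]:crop[2]]
    cv2.imwrite('pics/'+f,cv2.resize(im,None,fx=s,fy=s,interpolation=cv2.INTER_CUBIC)); return p,d
def load(n):
    z=np.load('/tmp/'+n+'.npz'); return z['p'],z['d']
def cloud(n,d):
    c=camera_info(n);K,R,t=[np.array(c[k]) for k in('K','R','t')]
    v,u=np.mgrid[:480,:640]
    X=np.stack([(u-K[0,2])/K[0,0]*d,(v-K[1,2])/K[1,1]*d,d],-1)
    return (X-t)@R
def ray(n,u,v,z):
    c=camera_info(n);K,R,t=[np.array(c[k]) for k in('K','R','t')]
    C=-R.T@t; r=R.T@np.linalg.solve(K,[u,v,1]); return C+r*(z-C[2])/r[2]
E
python3 - <<'E'
from h import *
save('top','a_top.png');save('side','a_side.png')
for n in('top','side'):
    c=camera_info(n);print(n,np.array(c['K']).round(1).tolist(),(-np.array(c['R']).T@np.array(c['t'])).round(3))
s=status.read_state();print(s)
E
```

```text
top [[460.7, 0.0, 325.4], [0.0, 460.7, 247.1], [0.0, 0.0, 1.0]] [0.367 0.05  1.122]
side [[444.0, 0.0, 308.4], [0.0, 444.0, 238.2], [0.0, 0.0, 1.0]] [-0.052  0.548  0.681]
{'time': 0.1, 'q': array([-1.35389448e+00,  2.64682070e-01,  1.60524885e+00,  4.43507813e-06,
        1.27372121e+00, -3.69180275e-02]), 'joint_vel': array([ 0.00191576, -0.00158631, -0.00285612,  0.00061269, -0.00010334,
        0.00043374]), 'joint_torque': array([ 6.34952357e-04, -5.16709971e+01, -3.68589556e+01, -1.12760240e-04,
        6.27365152e-03,  3.37112021e-05]), 'tool_pos': array([ 0.16933782, -0.6527195 ,  0.23007751]), 'tcp_rot': array([-3.11429236e+00, -3.97368248e-01,  2.83914148e-04]), 'wrist_force': array([0.35619363, 1.57513553, 0.10991031]), 'torque': array([0.01893209, 0.02074163, 0.01448251]), 'width': 1.0035800015290468}
```

View pics/a_top.png

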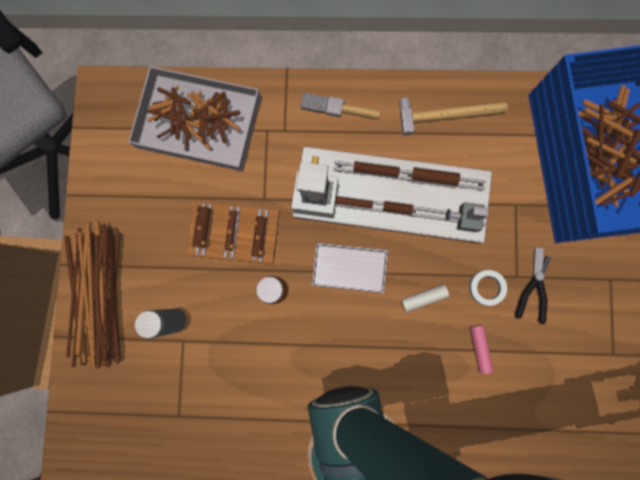

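View pics/a_side.png

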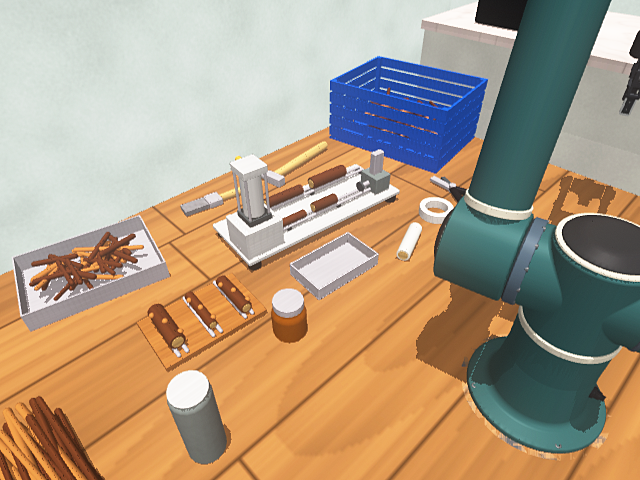

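The top view shows the cradle row with a rootstock at (355,203), the offcut at (398,208) and the tailstock at (470,215). The waiting stocks are at (377,169) and (436,177), the scions at (202,228), (231,230) and (260,233), and the tray at (350,268). The pink (481,350) and white (426,298) cylinders are decoys. Next I measure sizes and poses.

```bash
python3 - <<'E'
from h import *
p,d=load('top');P=cloud('top',d)
hsv=cv2.cvtColor(p,cv2.COLOR_RGB2HSV)
print('table z',[P[v,u].round(3) for u,v in((300,300),(520,150))])
def blob(name,box,zlo,zhi,vmax=125):
    x0,y0,x1,y1=box;m=np.zeros((480,640),bool);m[y0:y1,x0:x1]=1
    m&=(hsv[...,1]>90)&(hsv[...,2]<vmax)&(P[...,2]>zlo)&(P[...,2]<zhi)
    n,l,st,_=cv2.connectedComponentsWithStats(m.astype(np.uint8))
    for i in range(1,n):
        if st[i,4]<40: continue
        Q=P[l==i];r=cv2.minAreaRect(Q[:,:2].astype(np.float32)*1000)
        print(name,st[i],'rect',np.round(r[0],0),np.round(r[1],0),round(r[2],1),'ztop',np.percentile(Q[:,2],[50,90,97]).round(4))
blob('press',(328,155,480,225),.045,.09)
blob('board',(188,200,282,262),.025,.07)
# plate: white, z~.03
for nm,lo,hi,box in(('plate',.022,.036,(280,140,500,250)),('tray',.025,.04,(305,235,395,300)),('board',.008,.02,(180,195,285,270)),('tail',.070,.085,(440,190,500,240)),('tab',.12,.145,(440,190,500,240)),('head',.09,.11,(285,150,345,220))):
    x0,y0,x1,y1=box;m=np.zeros((480,640),bool);m[y0:y1,x0:x1]=1;m&=(P[...,2]>lo)&(P[...,2]<hi)
    Q=P[m]
    if len(Q)<5: print(nm,len(Q));continue
    r=cv2.minAreaRect(Q[:,:2].astype(np.float32)*1000);print(nm,m.sum(),np.round(r[0],0),np.round(r[1],0),round(r[2],1),Q[:,2].mean().round(4))
cv2.imwrite('pics/b.png',cv2.resize(p[140:280,180:500,::-1],None,fx=2.5,fy=2.5,interpolation=cv2.INTER_CUBIC))
E
```

```text
table z [array([ 0.357,  0.145, -0.003]), array([ 0.741, -0.388,  0.002])]
press [354 162  45  14 373] rect [669. -29.] [104.  20.] 83.5 ztop [0.0667 0.0694 0.0708]
press [412 168  47  17 504] rect [ 653. -166.] [106.  26.] 83.1 ztop [0.0726 0.0758 0.0771]
press [336 197  37  10 203] rect [590.  21.] [85. 13.] 83.2 ztop [0.0607 0.0635 0.0642]
press [384 202  29  12 236] rect [578. -81.] [66. 19.] 82.3 ztop [0.0667 0.0692 0.0706]
board [192 206  19  43 527] rect [524. 384.] [ 33. 100.] 86.4 ztop [0.0488 0.0527 0.0544]
board [225 210  11  41 259] rect [520. 315.] [19. 97.] 87.2 ztop [0.0373 0.0406 0.0417]
board [251 216  16  42 409] rect [506. 246.] [ 27. 100.] 86.8 ztop [0.0432 0.0469 0.0483]
plate 8154 [584. -67.] [461. 246.] 83.6 0.0302
tray 323 [437.  27.] [170. 100.] 85.3 0.0314
board 3179 [518. 316.] [216. 136.] 85.3 0.0138
tail 404 [ 560. -235.] [79. 61.] 85.0 0.0782
tab 155 [ 559. -249.] [32. 18.] 82.7 0.1338
head 697 [601. 112.] [95. 86.] 83.6 0.0998
```

View pics/b.png

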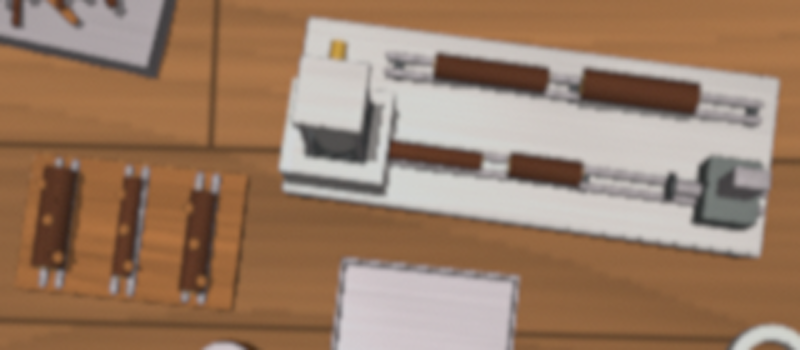

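Measured top heights and widths put the thin rootstock in the cradle (top ≈ 62 mm; the waiting ones are the middle and thick). The matching scion is therefore the thin one at board centre, pixel (231,230), top ≈ 40 mm. The crop confirms it is budded and the thinnest of the three. Next I move above the offcut.

Request:
{"api": "move_arm", "payload": {"deltas": [[[0,0,0.13],[0.68,0.95,0],0],[[0,0,0.13],[0.68,0.95,0],0],[[0,0,0.13],[0.68,0.95,0],0]], "grip_force": 40}}

```text
time: 0.48
tool_pos: [0.2392, -0.5552, 0.2306]
tcp_rot: [-3.056, -0.718, -0.001]
wrist_force: [-0.9, 0.0, -0.3]
width: 0.501
```

Request:
{"api": "move_arm", "payload": {"deltas": [[[0,0,0.13],[0.68,0.95,0],0],[[0,0,0.13],[0.68,0.95,0],0],[[0,0,0.13],[0.68,0.95,0],0]]}}

```text
time: 0.85
tool_pos: [0.3067, -0.4614, 0.231]
tcp_rot: [-2.968, -1.026, -0.0]
wrist_force: [-0.4, -0.4, 1.2]
width: 0.5
```

Request:
{"api": "move_arm", "payload": {"deltas": [[[0,0,0.13],[0.68,0.95,0],0],[[0,0,0.13],[0.68,0.95,0],0],[[0,0,0.13],[0.68,0.95,0],0]]}}

```text
time: 1.23
tool_pos: [0.3746, -0.3672, 0.2312]
tcp_rot: [-2.849, -1.323, -0.0]
wrist_force: [-0.6, -0.6, 0.1]
width: 0.5
```

Request:
{"api": "move_arm", "payload": {"deltas": [[[0,0,0.13],[0.68,0.95,0],0],[[0,0,0.13],[0.68,0.95,0],0],[[0,0,0.13],[0.68,0.95,0],0]]}}

```text
time: 1.6
tool_pos: [0.4427, -0.2729, 0.2313]
tcp_rot: [2.7, 1.606, 0.0]
wrist_force: [-0.7, 0.5, -0.3]
width: 0.499
```

Request:
{"api": "move_arm", "payload": {"deltas": [[[0,0,0.13],[0.68,0.95,0],0],[[0,0,0.13],[0.68,0.95,0],0],[[0,0,0.13],[0.68,0.95,0],0]]}}

```text
time: 1.98
tool_pos: [0.5108, -0.1783, 0.2312]
tcp_rot: [2.522, 1.872, -0.0]
wrist_force: [-0.3, -0.5, 0.2]
width: 0.498
```

```bash
python3 - <<'E'
from h import *
s=status.read_state();print(s['time'],s['tool_pos'].round(4),s['tcp_rot'].round(4),s['q'].round(3),s['width'])
p,d=load('top');P=cloud('top',d)
# press-axis analysis
th=np.radians(83.4);yv=np.array([np.cos(th),np.sin(th)]);xv=np.array([yv[1],-yv[0]]);O=np.array([.578,-.081])
A=(P[...,:2]-O);a=A@xv;b=A@yv;z=P[...,2]
for nm,m in(('stock+off',(abs(a)<.018)&(z>.055)&(z<.075)&(b>-.05)&(b<.15)),('nose',(abs(a)<.02)&(z>.058)&(z<.075)&(b<-.06)&(b>-.2))):
    h,e=np.histogram(b[m],bins=np.arange(-.2,.16,.005));print(nm,[(round(x,3),int(n)) for x,n in zip(e,h) if n])
    for lo in ((-.04,.0),(.0,.04),(.06,.15)) if nm[0]=='s' else ((-.2,-.06),):
        k=m&(b>lo[0])&(b<lo[1]);print(lo,'a min/mean/max',np.percentile(a[k],[3,50,97]).round(4),'b',np.percentile(b[k],[2,98]).round(4))
E
```

```text
1.975 [ 0.5108 -0.1783  0.2312] [ 2.5222e+00  1.8721e+00 -2.0000e-04] [-0.382  0.01   1.891 -0.     1.24  -0.088] 0.4976239482121901
stock+off [(np.float64(-0.04), 2), (np.float64(-0.035), 16), (np.float64(-0.03), 23), (np.float64(-0.025), 25), (np.float64(-0.02), 23), (np.float64(-0.015), 22), (np.float64(-0.01), 23), (np.float64(-0.005), 24), (np.float64(0.0), 21), (np.float64(0.005), 25), (np.float64(0.01), 27), (np.float64(0.015), 19), (np.float64(0.02), 21), (np.float64(0.025), 25), (np.float64(0.03), 23), (np.float64(0.055), 5), (np.float64(0.06), 17), (np.float64(0.065), 16), (np.float64(0.07), 17), (np.float64(0.075), 16), (np.float64(0.08), 16), (np.float64(0.085), 17), (np.float64(0.09), 15), (np.float64(0.095), 16), (np.float64(0.1), 16), (np.float64(0.105), 17), (np.float64(0.11), 16), (np.float64(0.115), 15), (np.float64(0.12), 18), (np.float64(0.125), 16), (np.float64(0.13), 15), (np.float64(0.135), 17), (np.float64(0.14), 15), (np.float64(0.145), 10)]
(-0.04, 0.0) a min/mean/max [-0.0115 -0.001   0.0115] b [-0.0347 -0.0012]
(0.0, 0.04) a min/mean/max [-0.0113 -0.0012  0.0118] b [0.0007 0.034 ]
(0.06, 0.15) a min/mean/max [-0.0083 -0.0003  0.0091] b [0.062  0.1461]
nose [(np.float64(-0.19), 1), (np.float64(-0.175), 1), (np.float64(-0.155), 1), (np.float64(-0.15), 13), (np.float64(-0.145), 22), (np.float64(-0.14), 10), (np.float64(-0.135), 8), (np.float64(-0.13), 11), (np.float64(-0.125), 11), (np.float64(-0.12), 26), (np.float64(-0.115), 5)]
(-0.2, -0.06) a min/mean/max [-0.0161 -0.0006  0.0142] b [-0.1521 -0.1147]
```

Request:
{"api": "move_arm", "payload": {"deltas": [[[0,0,0.113],[0.67,0.97,0],0],[[0,0,0.113],[0.67,0.97,0],0],[[0,0,0.113],[0.67,0.97,0],0]]}}

```text
time: 2.35
tool_pos: [0.5778, -0.0817, 0.231]
tcp_rot: [2.347, 2.087, -0.0]
wrist_force: [-1.0, -0.3, 0.2]
width: 0.499
```

Request:
{"api": "move_arm", "payload": {"deltas": [[[0,0,0],[0,0,-0.5],0],[[0,0,0],[0,0,-0.9],0],[[0,0,0],[0,0,-0.9],0]]}}

```text
time: 2.72
tool_pos: [0.5723, -0.0836, 0.1371]
tcp_rot: [-2.347, -2.079, 0.01]
wrist_force: [0.1, -0.6, -0.8]
width: 0.503
```

```bash
python3 - <<'E'
from h import *
save('side','c.png',(200,100,460,300),3)
s=status.read_state();r=s['tcp_rot'];print(s['tool_pos'].round(4),r.round(4),np.degrees(2*np.arctan2(r[1],r[0])-np.pi/2))
E
```

```text
[ 0.5746 -0.0837  0.1399] [-2.3497 -2.0815  0.005 ] -366.92856751771967
```

View pics/c.png

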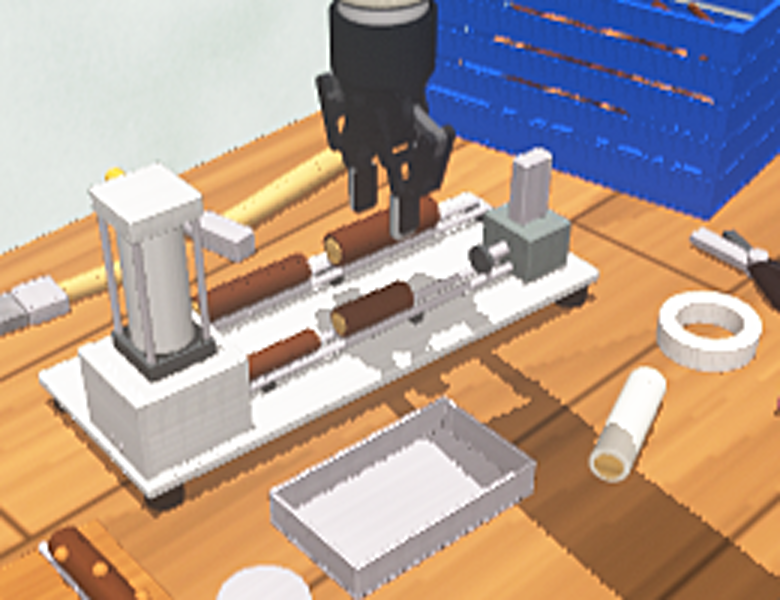

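The gripper is open across the cradle and above the offcut (crop (372,308)), with nothing in the way. I descend and grip.

Request:
{"api": "move_arm", "payload": {"deltas": [[[0,0,0],[0,0,-0.25],0],[[0,0,0],[0,0,-0.5],0],[[0,0,0],[0,0,-0.75],0],[[0,0,0],[0,0,-0.9],0],[[0,0,0],[0,0,-0.95],0],[[0,0,0],[0,0,-0.95],0],[[0,0,0],[0,0,-0.95],0]]}}

```text
time: 3.65
tool_pos: [0.5775, -0.0816, 0.0475]
tcp_rot: [2.348, 2.085, 0.002]
wrist_force: [-0.1, 0.4, -0.0]
width: 0.498
```

Request:
{"api": "move_arm", "payload": {"deltas": [[[0,0,0],[0,0,0],1],[[0,0,0],[0,0,0],1],[[0,0,0],[0,0,0],1],[[0,0,0],[0,0,0],1],[[0,0,0],[0,0,0],1]]}}

```text
time: 4.28
tool_pos: [0.5794, -0.0818, 0.0483]
tcp_rot: [2.345, 2.083, 0.006]
wrist_force: [5.4, -1.9, 4.3]
width: 0.286
```

Request:
{"api": "move_arm", "payload": {"deltas": [[[0,0,0],[0,0,0.3],1],[[0,0,0],[0,0,0.7],1],[[0,0,0],[0,0,0.7],1]]}}

```text
time: 4.65
tool_pos: [0.578, -0.0816, 0.1193]
tcp_rot: [2.346, 2.084, 0.004]
wrist_force: [-0.7, 0.7, -1.1]
width: 0.283
```

Request:
{"api": "move_arm", "payload": {"deltas": [[[0,0,0],[-0.3,0.25,0],1],[[0,0,0],[-0.7,0.54,0],1],[[0,0,0],[-0.7,0.54,0],1]]}}

```text
time: 5.03
tool_pos: [0.5006, -0.0256, 0.1131]
tcp_rot: [-2.342, -2.084, 0.009]
wrist_force: [0.4, 0.8, -0.3]
width: 0.285
```

Request:
{"api": "move_arm", "payload": {"deltas": [[[0,0,0],[-0.3,0.25,0],1],[[0,0,0],[-0.7,0.54,0],1],[[0,0,0],[-0.7,0.54,0],1],[[0,0,0],[-0.7,0.54,0],1]]}}

```text
time: 5.52
tool_pos: [0.4368, 0.0264, 0.116]
tcp_rot: [2.348, 2.086, -0.001]
wrist_force: [1.0, -0.2, -0.4]
width: 0.286
```

Request:
{"api": "move_arm", "payload": {"deltas": [[[0,0,0],[0,0,-0.4],1],[[0,0,0],[0,0,-0.8],1],[[0,0,0],[0,0,-0.95],1],[[0,0,0],[0,0,-1.0],1],[[0,0,0],[0,0,-1.0],1]]}}

```text
time: 6.15
tool_pos: [0.4376, 0.0264, 0.0169]
tcp_rot: [2.349, 2.085, 0.001]
wrist_force: [-0.4, 0.1, -0.4]
width: 0.288
```

Request:
{"api": "move_arm", "payload": {"deltas": [[[0,0,0],[0,0,-0.04],1],[[0,0,0],[0,0,-0.04],1],[[0,0,0],[0,0,-0.04],0.3],[[0,0,0],[0,0,-0.04],0],[[0,0,0],[0,0,-0.04],0]]}}

```text
time: 6.78
tool_pos: [0.4366, 0.0267, 0.0124]
tcp_rot: [2.349, 2.086, 0.0]
wrist_force: [0.4, 0.3, 0.1]
width: 0.497
```

Request:
{"api": "move_arm", "payload": {"deltas": [[[0,0,0],[0,0,0.4],0],[[0,0,0],[0,0,1.0],0],[[0,0,0],[0,0,1.0],0]]}}

```text
time: 7.15
tool_pos: [0.4412, 0.0267, 0.1177]
tcp_rot: [2.343, 2.081, 0.013]
wrist_force: [-0.1, -0.2, -0.3]
width: 0.498
```

```bash
python3 - <<'E'
from h import *
save('side','d.png',(120,200,440,400),2.4)
s=status.read_state();print(s['time'],s['tool_pos'].round(4),s['width'])
E
```

```text
7.2 [0.439  0.0267 0.115 ] 0.49921597998651146
```

View pics/d.png

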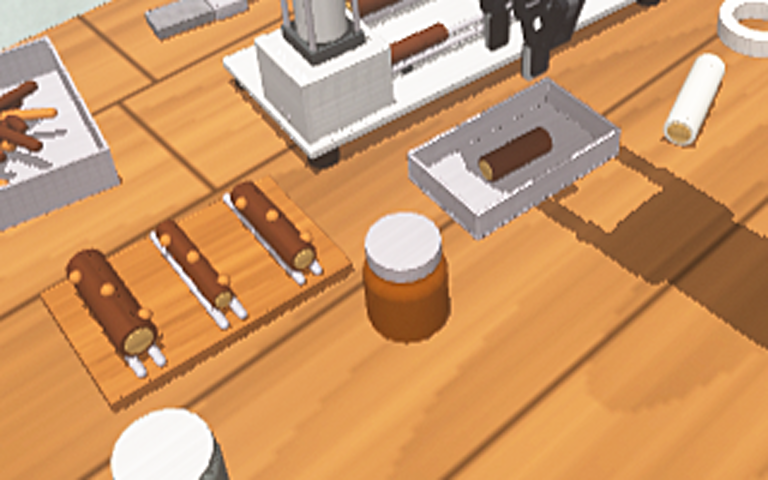

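The offcut lies in the tray at crop (515,153). Next I locate the thin scion and its buds more closely.

```bash
python3 - <<'E'
from h import *
p,d=save('top','e.png',(180,190,290,275),6)
P=cloud('top',d);hsv=cv2.cvtColor(p,cv2.COLOR_RGB2HSV)
m=np.zeros((480,640),bool);m[200:262,215:248]=1;m&=(P[...,2]>.027)&(P[...,2]<.06)
m&=(abs(P[...,1]-.315)<.02)&(hsv[...,1]>60)
Q=P[m];c,ax=cv2.PCACompute(Q[:,:2].astype(np.float32),None)
print('n',len(Q),'c',c,'axis',ax[0],np.degrees(np.arctan2(ax[0][1],ax[0][0])))
u=(Q[:,:2]-c)@ax[0];w=(Q[:,:2]-c)@np.array([-ax[0][1],ax[0][0]]);print('u',np.percentile(u,[0,1,99,100]),'w',np.percentile(w,[1,99]))
for i in np.argsort(-p[m][:,0].astype(int))[:16]: print((u[i]*1000).round(),(w[i]*1000).round(),Q[i,2].round(4),p[m][i])
E
```

```text
n 319 c [[0.51854366 0.31442174]] axis [ 0.9978815  -0.06505812] -3.7301898
u [-0.04954882 -0.04908637  0.04918473  0.05023686] w [-0.00942029  0.01052749]
-3.0 1.0 0.0435 [159 104  61]
31.0 8.0 0.041 [158 104  61]
-38.0 -7.0 0.0405 [158 104  61]
31.0 11.0 0.0389 [158 104  60]
33.0 10.0 0.0434 [157 103  61]
28.0 10.0 0.0436 [155 102  60]
-5.0 0.0 0.0465 [155 103  61]
30.0 9.0 0.0357 [153 100  59]
34.0 9.0 0.0385 [152  99  57]
-38.0 -4.0 0.0386 [151  98  57]
-35.0 -6.0 0.0361 [149  98  58]
-3.0 3.0 0.0446 [148  96  57]
-2.0 -1.0 0.0441 [147  97  57]
-5.0 4.0 0.04 [147  97  57]
26.0 11.0 0.0388 [147  97  57]
-35.0 -4.0 0.041 [145  94  56]
```

View pics/e.png

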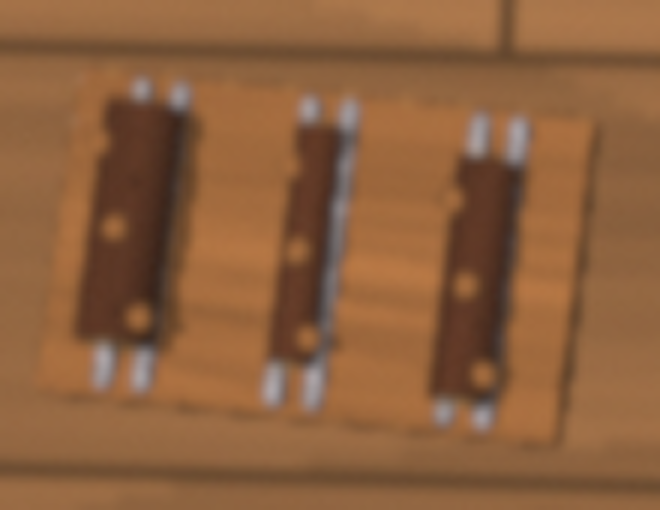

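The thin scion is centred at (0.5185, 0.3145) with its axis ≈ -4°. One bud is on top near the middle and the end buds are more than 25 mm away, so gripping at the middle is clear. I move over it.

Request:
{"api": "move_arm", "payload": {"deltas": [[[0,0,0.17],[0.14,0.5,0.2],0],[[0,0,0.34],[0.27,0.96,0.3],0],[[0,0,0.34],[0.27,0.96,0.3],0],[[0,0,0.34],[0.27,0.96,0.3],0]]}}

```text
time: 7.75
tool_pos: [0.4619, 0.1228, 0.1401]
tcp_rot: [-1.714, -2.629, 0.005]
wrist_force: [-0.4, 0.4, -0.6]
width: 0.5
```

Request:
{"api": "move_arm", "payload": {"deltas": [[[0,0,0.17],[0.14,0.5,0],0],[[0,0,0.34],[0.27,0.96,0],0],[[0,0,0.34],[0.27,0.96,0],0],[[0,0,0.34],[0.27,0.96,0],0]]}}

```text
time: 8.25
tool_pos: [0.4893, 0.218, 0.1405]
tcp_rot: [-0.966, -2.987, 0.004]
wrist_force: [0.3, -0.0, -0.4]
width: 0.502
```

Request:
{"api": "move_arm", "payload": {"deltas": [[[0,0,0.17],[0.14,0.5,0],0],[[0,0,0.345],[0.27,0.96,0],0],[[0,0,0.345],[0.27,0.96,0],0],[[0,0,0.345],[0.27,0.96,0],0],[[0,0,0.345],[0.27,0.96,0],0]]}}

```text
time: 8.88
tool_pos: [0.517, 0.3134, 0.1416]
tcp_rot: [-0.134, -3.138, 0.001]
wrist_force: [-0.2, 0.0, 1.2]
width: 0.498
```

```bash
python3 - <<'E'
from h import *
s=status.read_state();r=s['tcp_rot'];print(s['time'],s['tool_pos'].round(4),r.round(4),np.degrees(2*np.arctan2(r[1],r[0])-np.pi/2),s['q'].round(3))
E
```

```text
8.875 [0.517  0.3134 0.1416] [-1.3390e-01 -3.1376e+00  1.3000e-03] -274.88635746825923 [ 0.504  0.204  1.849 -0.     1.09  -0.982]
```

Request:
{"api": "move_arm", "payload": {"deltas": [[[0,0,0.005],[0.02,0.01,-0.4],0],[[0,0,0.005],[0.02,0.01,-0.7],0],[[0,0,0.005],[0.02,0.01,-0.9],0],[[0,0,0.005],[0.02,0.01,-0.9],0],[[0,0,0.005],[0.02,0.01,-0.9],0]]}}

```text
time: 9.5
tool_pos: [0.5204, 0.3159, 0.0534]
tcp_rot: [0.114, 3.138, 0.002]
wrist_force: [0.5, 0.3, 0.3]
width: 0.502
```

Request:
{"api": "move_arm", "payload": {"deltas": [[[0,0,0],[-0.01,-0.01,-0.15],0],[[0,0,0],[-0.01,-0.01,-0.29],0],[[0,0,0],[-0.01,-0.01,-0.29],0],[[0,0,0],[-0.01,-0.01,-0.29],0],[[0,0,0],[-0.01,-0.01,-0.29],0]]}}

```text
time: 10.12
tool_pos: [0.5189, 0.3149, 0.0237]
tcp_rot: [0.112, 3.139, 0.001]
wrist_force: [-0.4, 0.2, 0.5]
width: 0.501
```

Request:
{"api": "move_arm", "payload": {"deltas": [[[0,0,0],[0,0,0],0.4],[[0,0,0],[0,0,0],1],[[0,0,0],[0,0,0],1],[[0,0,0],[0,0,0],1],[[0,0,0],[0,0,0],1],[[0,0,0],[0,0,0],1]]}}

```text
time: 10.88
tool_pos: [0.5195, 0.3163, 0.0245]
tcp_rot: [0.113, 3.137, 0.005]
wrist_force: [-0.6, 5.9, 3.1]
width: 0.208
```

Request:
{"api": "move_arm", "payload": {"deltas": [[[0,0,0],[0,0,0.3],1],[[0,0,0],[0,0,0.7],1],[[0,0,0],[0,0,1.0],1],[[0,0,0],[0,0,1.0],1]]}}

```text
time: 11.38
tool_pos: [0.5204, 0.3152, 0.1262]
tcp_rot: [0.112, 3.135, 0.003]
wrist_force: [1.1, -0.1, -0.9]
width: 0.213
```

Request:
{"api": "move_arm", "payload": {"deltas": [[[0,0,-0.11],[-0.15,-0.4,0.2],1],[[0,0,-0.22],[-0.3,-0.7,0.3],1],[[0,0,-0.342],[-0.3,-0.96,0.3],1],[[0,0,-0.342],[-0.3,-0.96,0.3],1]]}}

```text
time: 11.88
tool_pos: [0.4871, 0.2166, 0.1514]
tcp_rot: [-0.943, -2.994, 0.004]
wrist_force: [0.1, 0.6, -0.3]
width: 0.21
```

Request:
{"api": "move_arm", "payload": {"deltas": [[[0,0,-0.11],[-0.15,-0.4,0],1],[[0,0,-0.22],[-0.3,-0.7,0],1],[[0,0,-0.342],[-0.3,-0.96,0],1],[[0,0,-0.342],[-0.3,-0.96,0],1]]}}

```text
time: 12.38
tool_pos: [0.4578, 0.1219, 0.1521]
tcp_rot: [-1.701, -2.64, 0.002]
wrist_force: [0.5, 0.8, -0.7]
width: 0.213
```

Request:
{"api": "move_arm", "payload": {"deltas": [[[0,0,-0.11],[0,-0.4,0],1],[[0,0,-0.22],[0,-0.7,0],1],[[0,0,-0.342],[0,-0.98,0],1],[[0,0,-0.342],[0,-0.98,0],1]]}}

```text
time: 12.88
tool_pos: [0.4587, 0.0245, 0.1527]
tcp_rot: [-2.34, -2.095, 0.001]
wrist_force: [-1.1, 0.1, -0.5]
width: 0.215
```

Request:
{"api": "move_arm", "payload": {"deltas": [[[0,0,0],[0.3,-0.3,0],1],[[0,0,0],[0.6,-0.57,0],1],[[0,0,0],[0.6,-0.57,0],1]]}}

```text
time: 13.25
tool_pos: [0.5208, -0.0323, 0.1531]
tcp_rot: [2.338, 2.097, 0.001]
wrist_force: [0.3, 0.1, -1.9]
width: 0.211
```

Request:
{"api": "move_arm", "payload": {"deltas": [[[0,0,0],[0.3,-0.3,0],1],[[0,0,0],[0.58,-0.56,0],1],[[0,0,0],[0.58,-0.56,0],1],[[0,0,0],[0.58,-0.56,0],1]]}}

```text
time: 13.75
tool_pos: [0.5756, -0.0867, 0.1524]
tcp_rot: [-2.338, -2.095, 0.001]
wrist_force: [-0.6, 0.2, -0.3]
width: 0.214
```

```bash
python3 - <<'E'
from h import *
save('side','f.png',(200,100,460,300),3)
s=status.read_state();r=s['tcp_rot'];print(s['time'],s['tool_pos'].round(4),r.round(4),np.degrees(2*np.arctan2(r[1],r[0])-np.pi/2),s['q'].round(3),s['width'])
E
```

```text
13.8 [ 0.5754 -0.0867  0.1526] [-2.3384e+00 -2.0949e+00  1.2000e-03] -366.2880799138604 [-1.930e-01  1.530e-01  1.888e+00  1.000e-03  1.103e+00 -8.300e-02] 0.21160602887997354
```

View pics/f.png

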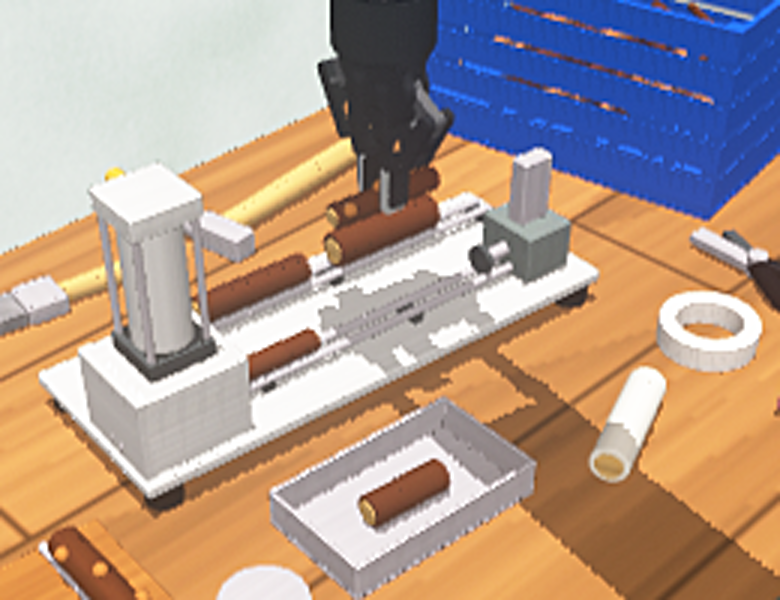

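The scion is held straight and level over the cradle, and the offcut is in the tray. I lower it.

Request:
{"api": "move_arm", "payload": {"deltas": [[[0,0,0],[0.01,0,-0.4],1],[[0,0,0],[0.01,0,-0.7],1],[[0,0,0],[0.01,0,-0.9],1],[[0,0,0],[0.01,0,-0.9],1],[[0,0,0],[0.01,0,-0.9],1]]}}

```text
time: 14.42
tool_pos: [0.5783, -0.0883, 0.0644]
tcp_rot: [2.341, 2.093, 0.002]
wrist_force: [0.8, -1.3, -0.1]
width: 0.209
```

Request:
{"api": "move_arm", "payload": {"deltas": [[[0,0,0],[0,0,-0.08],1],[[0,0,0],[0,0,-0.14],1],[[0,0,0],[0,0,-0.14],1],[[0,0,0],[0,0,-0.14],1]]}}

```text
time: 14.92
tool_pos: [0.5775, -0.0884, 0.0493]
tcp_rot: [-2.343, -2.093, 0.0]
wrist_force: [-0.2, -0.2, -0.7]
width: 0.209
```

Request:
{"api": "move_arm", "payload": {"deltas": [[[0,0,0],[0,0,-0.02],1],[[0,0,0],[0,0,-0.02],1],[[0,0,0],[0,0,-0.02],0.45],[[0,0,0],[0,0,-0.02],0.3],[[0,0,0],[0,0,-0.02],0],[[0,0,0],[0,0,-0.02],0]]}}

```text
time: 15.68
tool_pos: [0.5775, -0.0884, 0.0473]
tcp_rot: [2.342, 2.093, 0.0]
wrist_force: [-0.5, -0.1, 0.8]
width: 0.502
```

Request:
{"api": "move_arm", "payload": {"deltas": [[[0,0,0],[0,0,0.3],0],[[0,0,0],[0,0,0.7],0],[[0,0,0],[0,0,1.0],0],[[0,0,0],[0,0,1.0],0]]}}

```text
time: 16.18
tool_pos: [0.58, -0.0889, 0.1508]
tcp_rot: [2.338, 2.09, 0.007]
wrist_force: [0.4, 0.2, -0.8]
width: 0.5
```

Request:
{"api": "move_arm", "payload": {"deltas": [[[0,0,0],[-0.1,-0.4,0.2],0],[[0,0,0],[-0.18,-0.8,0.2],0],[[0,0,0],[-0.18,-0.8,0.2],0],[[0,0,0],[-0.18,-0.8,0.2],0]]}}

```text
time: 16.68
tool_pos: [0.5586, -0.168, 0.1658]
tcp_rot: [-2.342, -2.091, 0.001]
wrist_force: [-0.1, 0.5, -0.4]
width: 0.499
```

```bash
cat > m.py <<'E'
from h import *
import sys
p,d=save('side',sys.argv[1],(200,100,460,300),3)
th=np.radians(83.4);yv=np.array([np.cos(th),np.sin(th)]);xv=np.array([yv[1],-yv[0]]);O=np.array([.578,-.081])
for n in('top','side'):
    p,d=read_camera(n) if n=='top' else (p,d)
    P=cloud(n,d);hsv=cv2.cvtColor(p,cv2.COLOR_RGB2HSV)
    A=P[...,:2]-O;a=A@xv;b=A@yv;z=P[...,2]
    m=(abs(a)<.016)&(z>.052)&(z<.075)&(b>-.12)&(b<.13)&(hsv[...,1]>90)&(hsv[...,2]<140)
    h,e=np.histogram(b[m],bins=np.arange(-.12,.131,.005));print(n,dict(zip((e[:-1]*1000).round().astype(int).tolist(),h.tolist())))
    k=(abs(a)<.014)&(z>.054)&(z<.075)&(b<.12)&(b>-.22)&(hsv[...,1]<90)
    h,e=np.histogram(b[k],bins=np.arange(-.22,.13,.005));print(' nose?',[(int(round(x*1000)),int(c)) for x,c in zip(e,h) if c])
    t=(abs(a)<.02)&(z>.115)&(z<.140)&(b<-.0)&(b>-.25);print(' tab',np.percentile(b[t],[3,50,97]).round(4) if t.sum()>9 else '', np.median(a[t]).round(4) if t.sum()>9 else '')
s=status.read_state();print(s['time'],s['tool_pos'].round(4),s['tcp_rot'].round(4),s['wrist_force'].round(1),s['width'])
E
python3 m.py g.png
```

```text
top {-120: 0, -115: 0, -110: 0, -105: 0, -100: 0, -95: 0, -90: 0, -85: 0, -80: 0, -75: 0, -70: 0, -65: 0, -60: 3, -55: 14, -50: 13, -45: 15, -40: 15, -35: 13, -30: 13, -25: 13, -20: 14, -15: 12, -10: 10, -5: 9, 0: 13, 5: 13, 10: 13, 15: 13, 20: 12, 25: 9, 30: 12, 35: 9, 40: 0, 45: 0, 50: 0, 55: 0, 60: 9, 65: 13, 70: 12, 75: 13, 80: 10, 85: 13, 90: 13, 95: 11, 100: 13, 105: 13, 110: 12, 115: 11, 120: 12, 125: 12}
 nose? [(-200, 2), (-190, 1), (-185, 1), (-155, 1), (-60, 9), (-55, 4), (-50, 3), (-45, 4), (-40, 1), (-35, 4), (-30, 4), (-25, 4), (-20, 5), (-15, 4), (-10, 4), (-5, 4), (0, 5), (5, 3), (10, 2), (15, 4), (20, 4), (25, 3), (30, 6), (35, 6), (40, 1), (55, 5), (60, 7), (65, 6), (70, 4), (75, 5), (80, 7), (85, 3), (90, 4), (95, 4), (100, 4), (105, 3), (110, 4), (115, 5)]
 tab [-0.1838 -0.1711 -0.1546] -0.0037
side {-120: 0, -115: 0, -110: 0, -105: 0, -100: 0, -95: 0, -90: 0, -85: 0, -80: 0, -75: 0, -70: 0, -65: 0, -60: 0, -55: 0, -50: 0, -45: 0, -40: 0, -35: 1, -30: 4, -25: 2, -20: 0, -15: 0, -10: 0, -5: 0, 0: 0, 5: 0, 10: 0, 15: 0, 20: 0, 25: 0, 30: 0, 35: 0, 40: 0, 45: 0, 50: 0, 55: 0, 60: 0, 65: 0, 70: 0, 75: 0, 80: 0, 85: 0, 90: 0, 95: 0, 100: 0, 105: 0, 110: 0, 115: 0, 120: 0, 125: 0}
 nose? [(-120, 1), (-115, 2), (-110, 6), (-105, 11), (-100, 12), (-95, 17), (-90, 22), (-85, 26), (-80, 28), (-75, 23), (-70, 24), (-65, 17), (-60, 14), (-55, 9), (-50, 6), (-45, 2), (-40, 1), (-35, 2), (-30, 2), (-25, 2), (45, 3), (50, 5), (55, 9), (60, 14), (65, 20), (70, 14), (75, 9), (80, 11), (85, 5)]
 tab [-0.2483 -0.1575 -0.0107] -0.001
16.775 [ 0.559  -0.1674  0.1662] [-2.3405e+00 -2.0930e+00  9.0000e-04] [ 0.3 -0.4 -0.1] 0.5018743287148801
```

View pics/g.png

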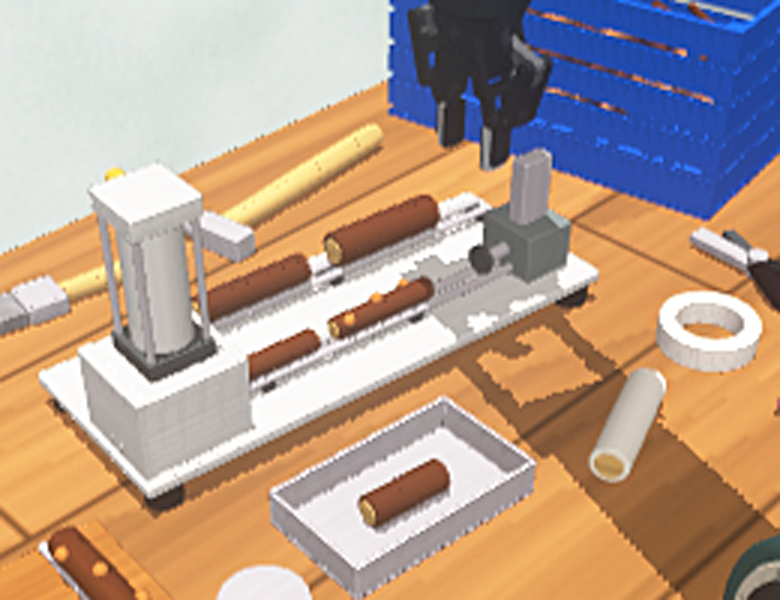

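The scion lies in the cradle (crop (380,305)), 18 mm behind the stock and 50 mm ahead of the nose. Next I grip the tab.

Request:
{"api": "move_arm", "payload": {"deltas": [[[0,0,0],[0,-0.4,0],0],[[0,0,0],[0,-0.82,0],0],[[0,0,0],[0,-0.82,0],0],[[0,0,0],[0,-0.82,0],0]]}}

```text
time: 17.27
tool_pos: [0.5594, -0.2493, 0.1667]
tcp_rot: [-2.341, -2.093, -0.0]
wrist_force: [-0.4, 0.6, -0.3]
width: 0.502
```

Request:
{"api": "move_arm", "payload": {"deltas": [[[0,0,0],[0,0,-0.3],0],[[0,0,0],[0,0,-0.62],0],[[0,0,0],[0,0,-0.62],0],[[0,0,0],[0,0,-0.62],0]]}}

```text
time: 17.77
tool_pos: [0.5601, -0.2497, 0.1062]
tcp_rot: [2.341, 2.094, 0.001]
wrist_force: [0.3, 0.0, 0.1]
width: 0.499
```

Request:
{"api": "move_arm", "payload": {"deltas": [[[0,0,0],[0,0,0],0.4],[[0,0,0],[0,0,0],1],[[0,0,0],[0,0,0],1],[[0,0,0],[0,0,0],1],[[0,0,0],[0,0,0],1],[[0,0,0],[0,0,0],1]], "grip_force": 50}}

```text
time: 18.52
tool_pos: [0.5603, -0.2506, 0.1073]
tcp_rot: [2.342, 2.092, 0.002]
wrist_force: [-1.4, 1.5, 6.3]
width: 0.203
```

Request:
{"api": "move_arm", "payload": {"deltas": [[[0,0,0],[0.01,0.1,0],1],[[0,0,0],[0.02,0.2,0],1],[[0,0,0],[0.035,0.3,0],1],[[0,0,0],[0.046,0.4,0],1],[[0,0,0],[0.057,0.5,0],1],[[0,0,0],[0.063,0.55,0],1],[[0,0,0],[0.069,0.6,0],1],[[0,0,0],[0.075,0.65,0],1],[[0,0,0],[0.08,0.7,0],1],[[0,0,0],[0.08,0.7,0],1]]}}

```text
time: 19.77
tool_pos: [0.5681, -0.1834, 0.1073]
tcp_rot: [2.339, 2.09, -0.003]
wrist_force: [-2.6, -7.9, 4.3]
width: 0.199
```

```bash
cat > n.py <<'E'
from h import *
import sys
th=np.radians(83.4);yv=np.array([np.cos(th),np.sin(th)]);xv=np.array([yv[1],-yv[0]]);O=np.array([.578,-.081])
def proj(n,b,z=.0515,a=0):
    c=camera_info(n);K,R,t=[np.array(c[k]) for k in('K','R','t')]
    X=np.r_[O+b*yv+a*xv,z];q=K@(R@X+t);return q[:2]/q[2]
bs=np.arange(-.20,.13,.001)
for n in('side','top'):
    p,d=read_camera(n); np.savez('/tmp/'+n+'.npz',p=p,d=d)
    z=.0515+.010*(n=='top')
    im=p.astype(np.float32)
    rg=[]
    for da in((-.004,0,.004) if n=='top' else (-.006,-.003,0)):
        q=np.array([proj(n,b,z if n=='top' else .057,da) for b in bs],np.float32)
        rg.append(cv2.remap(im,q[None,:,0],q[None,:,1],cv2.INTER_LINEAR)[0])
    g=np.mean(rg,0); f=g[:,0]-g[:,2]
    print(n,' '.join(f'{int(round(b*1000))}:{int(x.sum()/3)}/{int(v)}' for b,x,v in zip(bs[::4],g[::4],f[::4])))
s=status.read_state();print(s['time'],s['tool_pos'].round(4),s['wrist_force'].round(1),(s['tool_pos'][:2]-O)@yv)
im=p if 0 else np.load('/tmp/side.npz')['p']
cv2.imwrite('pics/'+sys.argv[1],cv2.resize(im[140:260,250:410,::-1],None,fx=5,fy=5,interpolation=cv2.INTER_CUBIC))
E
python3 n.py i.png
```

```text
side -200:138/119 -196:135/117 -192:169/92 -188:202/66 -184:208/67 -180:197/67 -176:204/15 -172:221/3 -168:215/3 -164:202/5 -160:208/4 -156:163/8 -152:172/8 -148:167/8 -144:128/4 -140:108/2 -136:114/3 -132:114/3 -128:114/2 -124:113/3 -120:115/4 -116:114/4 -112:121/2 -108:164/0 -104:165/0 -100:150/0 -96:124/2 -92:105/4 -88:103/5 -84:102/6 -80:101/5 -76:124/5 -72:161/8 -68:166/8 -64:166/8 -60:169/8 -56:160/4 -52:101/3 -48:78/7 -44:88/53 -40:100/90 -36:99/87 -32:99/87 -28:99/87 -24:100/86 -20:99/85 -16:100/86 -12:99/85 -8:99/84 -4:100/86 0:100/87 4:101/85 8:101/85 12:101/84 16:102/85 20:102/84 24:96/76 28:102/85 32:100/82 36:123/105 40:161/141 44:153/139 48:105/89 52:99/78 56:144/92 60:127/87 64:102/85 68:102/84 72:102/83 76:102/83 80:102/84 84:101/82 88:101/81 92:103/83 96:104/85 100:105/86 104:103/86 108:104/85 112:104/86 116:103/85 120:103/85 124:103/88 128:158/32
top -200:170/5 -196:125/1 -192:106/0 -188:96/0 -184:115/1 -180:121/2 -176:120/0 -172:119/0 -168:117/1 -164:107/0 -160:78/-17 -156:72/-28 -152:73/-29 -148:74/-28 -144:75/-29 -140:74/-29 -136:66/-25 -132:51/-18 -128:39/-14 -124:39/-12 -120:53/-9 -116:89/2 -112:127/16 -108:94/10 -104:74/1 -100:77/1 -96:77/1 -92:77/0 -88:83/0 -84:82/-1 -80:70/0 -76:90/1 -72:107/3 -68:109/3 -64:108/3 -60:119/4 -56:140/3 -52:103/0 -48:77/14 -44:70/50 -40:67/59 -36:66/59 -32:67/59 -28:69/62 -24:69/61 -20:67/59 -16:67/58 -12:68/59 -8:68/59 -4:67/59 0:70/61 4:85/75 8:89/79 12:75/66 16:68/59 20:68/59 24:68/58 28:68/58 32:68/59 36:77/66 40:92/81 44:87/76 48:73/59 52:127/34 56:171/16 60:112/34 64:69/56 68:67/58 72:68/58 76:67/58 80:67/58 84:68/58 88:68/58 92:69/59 96:69/59 100:69/60 104:69/61 108:70/61 112:70/60 116:69/60 120:69/61 124:71/61 128:71/62
19.875 [ 0.5681 -0.1834  0.1073] [-3.5 -8.2  5.3] -0.10284301506312676
```

View pics/i.png

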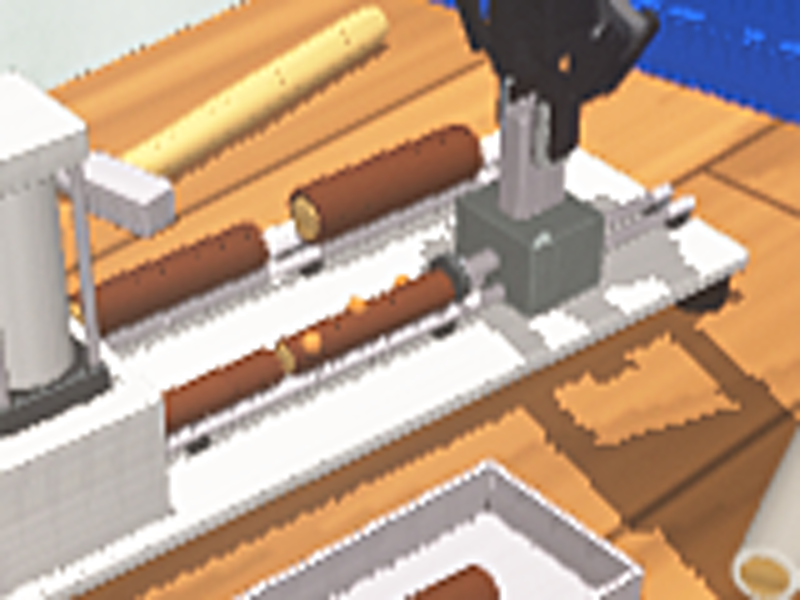

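The view shows the nose disc on the scion's rear end (450,275) and a small gap to the stock (285,355). I write a compact tracker and keep pushing in smaller steps.

```bash
cat > k.py <<'E'
from h import *
th=np.radians(83.4);yv=np.array([np.cos(th),np.sin(th)]);xv=np.array([yv[1],-yv[0]]);O=np.array([.578,-.081])
bs=np.arange(-.16,.10,.0005)
def prof(n,z,das):
    c=camera_info(n);K,R,t=[np.array(c[k]) for k in('K','R','t')];im=read_camera(n)[0].astype(np.float32);o=[]
    for da in das:
        X=np.c_[O+bs[:,None]*yv+da*xv,np.full(len(bs),z)];q=(X@R.T+t)@K.T;q=(q[:,:2]/q[:,2:]).astype(np.float32)
        o.append(cv2.remap(im,q[None,:,0],q[None,:,1],cv2.INTER_LINEAR)[0])
    g=np.mean(o,0);return g.mean(1),g[:,0]-g[:,2]
s=status.read_state();tb=(s['tool_pos'][:2]-O)@yv
for n,z,das,th_ in(('top',.0615,(-.004,0,.004),33),('side',.057,(-.006,-.003,0),45)):
    g,f=prof(n,z,das);ok=(bs>tb+.03)&(bs<tb+.09)
    i=np.where(ok&(f>th_))[0][0];r=bs[i-1]+.0005*(th_-f[i-1])/(f[i]-f[i-1])
    j=np.where((bs>tb-.035)&(bs<tb+.0)&(g>(75 if n=='top' else 138)))[0]
    fr=bs[j[j>0]]; fr=fr[fr>tb-.025][0] if len(fr) else np.nan
    # bright gap/bud info near joint
    print(n,'rear %.4f  rear-tool %.4f  blockfront %.4f rear-block %.4f'%(r,r-tb,fr,r-fr))
print(s['time'],'tool b %.4f'%tb,'a %.4f'%((s['tool_pos'][:2]-O)@xv),s['tool_pos'].round(4),s['wrist_force'].round(1))
E
python3 k.py
```

```text
top rear -0.0462  rear-tool 0.0566  blockfront -0.1170 rear-block 0.0708
side rear -0.0445  rear-tool 0.0584  blockfront -0.1100 rear-block 0.0655
19.875 tool b -0.1028 a 0.0020 [ 0.5681 -0.1834  0.1073] [-3.5 -8.2  5.3]
```

Request:
{"api": "move_arm", "payload": {"deltas": [[[0,0,0],[0.006,0.04,0],1],[[0,0,0],[0.01,0.08,0],1],[[0,0,0],[0.014,0.12,0],1],[[0,0,0],[0.017,0.15,0],1],[[0,0,0],[0.017,0.15,0],1]]}}

```text
time: 20.6
tool_pos: [0.5698, -0.1687, 0.1073]
tcp_rot: [2.339, 2.09, -0.003]
wrist_force: [-2.9, -10.0, 4.8]
width: 0.198
```

```bash
python3 k.py
```

```text
top rear -0.0317  rear-tool 0.0563  blockfront -0.0975 rear-block 0.0658
side rear -0.0297  rear-tool 0.0584  blockfront -0.0980 rear-block 0.0683
20.6 tool b -0.0880 a 0.0019 [ 0.5698 -0.1687  0.1073] [ -2.9 -10.    4.8]
```

Request:
{"api": "move_arm", "payload": {"deltas": [[[0,0,0],[0.003,0.025,0],1],[[0,0,0],[0.006,0.05,0],1],[[0,0,0],[0.006,0.05,0],1]]}}

```text
time: 21.08
tool_pos: [0.5704, -0.1638, 0.1073]
tcp_rot: [2.339, 2.09, -0.003]
wrist_force: [-3.8, -9.6, 4.8]
width: 0.2
```

```bash
python3 k.py
```

```text
top rear -0.0274  rear-tool 0.0557  blockfront -0.0910 rear-block 0.0636
side rear -0.0249  rear-tool 0.0582  blockfront -0.0920 rear-block 0.0671
21.075 tool b -0.0831 a 0.0020 [ 0.5704 -0.1638  0.1073] [-3.8 -9.6  4.8]
```

Request:
{"api": "move_arm", "payload": {"deltas": [[[0,0,0],[0.003,0.025,0],1],[[0,0,0],[0.005,0.04,0],1],[[0,0,0],[0.005,0.04,0],1]]}}

```text
time: 21.55
tool_pos: [0.5708, -0.1598, 0.1073]
tcp_rot: [2.339, 2.09, -0.003]
wrist_force: [-2.5, -9.9, 5.8]
width: 0.202
```

```bash
python3 k.py
```

```text
top rear -0.0227  rear-tool 0.0565  blockfront -0.0855 rear-block 0.0628
side rear -0.0216  rear-tool 0.0575  blockfront -0.0910 rear-block 0.0694
21.55 tool b -0.0791 a 0.0019 [ 0.5708 -0.1598  0.1073] [-2.5 -9.9  5.8]
```

Still sliding, with no spring compression yet. More 4 mm steps.

Request:
{"api": "move_arm", "payload": {"deltas": [[[0,0,0],[0.003,0.025,0],1],[[0,0,0],[0.005,0.04,0],1],[[0,0,0],[0.005,0.04,0],1]]}}

```text
time: 22.02
tool_pos: [0.5713, -0.1559, 0.1073]
tcp_rot: [2.338, 2.09, -0.004]
wrist_force: [-4.1, -9.4, 5.0]
width: 0.201
```

```bash
python3 k.py
```

```text
top rear -0.0201  rear-tool 0.0551  blockfront -0.0800 rear-block 0.0599
side rear -0.0178  rear-tool 0.0573  blockfront -0.0845 rear-block 0.0667
22.025 tool b -0.0751 a 0.0020 [ 0.5713 -0.1559  0.1073] [-4.1 -9.4  5. ]
```

Request:
{"api": "move_arm", "payload": {"deltas": [[[0,0,0],[0.003,0.025,0],1],[[0,0,0],[0.005,0.04,0],1],[[0,0,0],[0.005,0.04,0],1]]}}

```text
time: 22.5
tool_pos: [0.5717, -0.1525, 0.1073]
tcp_rot: [2.338, 2.09, -0.005]
wrist_force: [-3.4, -12.7, 5.4]
width: 0.2
```

```bash
python3 k.py
```

```text
top rear -0.0200  rear-tool 0.0517  blockfront -0.0750 rear-block 0.0550
side rear -0.0178  rear-tool 0.0539  blockfront -0.0775 rear-block 0.0597
22.5 tool b -0.0717 a 0.0020 [ 0.5717 -0.1525  0.1073] [ -3.4 -12.7   5.4]
```

The scion has stopped (rear fixed at b = -20 mm, far end ≈ 43 mm past the mouth, so plausibly the stop), and the nose is in by about 4.5–5.5 mm. I add a little more.

Request:
{"api": "move_arm", "payload": {"deltas": [[[0,0,0],[0.002,0.015,0],1],[[0,0,0],[0.003,0.025,0],1],[[0,0,0],[0.003,0.025,0],1]]}}

```text
time: 22.98
tool_pos: [0.5719, -0.1505, 0.1073]
tcp_rot: [2.338, 2.089, -0.006]
wrist_force: [-4.3, -14.1, 5.6]
width: 0.204
```

```bash
python3 k.py; python3 k.py
```

```text
top rear -0.0201  rear-tool 0.0497  blockfront -0.0725 rear-block 0.0524
side rear -0.0178  rear-tool 0.0519  blockfront -0.0775 rear-block 0.0597
22.975 tool b -0.0697 a 0.0020 [ 0.5719 -0.1505  0.1073] [ -4.3 -14.1   5.6]
top rear -0.0201  rear-tool 0.0497  blockfront -0.0725 rear-block 0.0524
side rear -0.0178  rear-tool 0.0519  blockfront -0.0775 rear-block 0.0597
23.075 tool b -0.0698 a 0.0020 [ 0.5719 -0.1505  0.1073] [ -4.2 -12.5   4.5]
```

Compression is about 6.5–7.5 mm by vision, and the force rise (≈4.5 N at 0.7 N/mm) agrees. Before opening I relax the arm's push, so releasing does not nudge the tailstock.

Request:
{"api": "move_arm", "payload": {"deltas": [[[0,0,0],[-0.002,-0.015,0],1],[[0,0,0],[-0.004,-0.03,0],1],[[0,0,0],[-0.004,-0.03,0],1]]}}

```text
time: 23.55
tool_pos: [0.572, -0.1506, 0.1073]
tcp_rot: [2.341, 2.091, 0.0]
wrist_force: [-2.2, -4.1, 5.5]
width: 0.203
```

```bash
python3 k.py
```

```text
top rear -0.0200  rear-tool 0.0498  blockfront -0.0745 rear-block 0.0545
side rear -0.0178  rear-tool 0.0520  blockfront -0.0775 rear-block 0.0597
23.55 tool b -0.0698 a 0.0020 [ 0.572  -0.1506  0.1073] [-2.2 -4.1  5.5]
```

Now 4 N remains, and the carriage has not moved. I open and lift clear.

Request:
{"api": "move_arm", "payload": {"deltas": [[[0,0,0],[0,-0.01,0],1],[[0,0,0],[0,-0.01,0],0.5],[[0,0,0],[0,-0.01,0],0.2],[[0,0,0],[0,-0.01,0],0],[[0,0,0],[0,-0.01,0],0],[[0,0,0],[0,-0.01,0],0]]}}

```text
time: 24.4
tool_pos: [0.5712, -0.1498, 0.1052]
tcp_rot: [-2.342, -2.093, 0.0]
wrist_force: [-0.9, -0.8, -0.6]
width: 0.501
```

Request:
{"api": "move_arm", "payload": {"deltas": [[[0,0,0],[0,0,0.3],0],[[0,0,0],[0,0,0.7],0],[[0,0,0],[0,0,1.0],0],[[0,0,0],[0,0,1.0],0]]}}

```text
time: 24.9
tool_pos: [0.5734, -0.1505, 0.2088]
tcp_rot: [2.338, 2.09, 0.005]
wrist_force: [0.4, 0.0, -0.1]
width: 0.502
```

Request:
{"api": "move_arm", "payload": {"deltas": [[[0,0,0],[-0.3,-0.5,0.3],0],[[0,0,0],[-0.6,-1.0,0.3],0],[[0,0,0],[-0.6,-1.0,0.3],0],[[0,0,0],[-0.6,-1.0,0.3],0]]}}

```text
time: 25.4
tool_pos: [0.5105, -0.2495, 0.2338]
tcp_rot: [-2.342, -2.09, 0.0]
wrist_force: [0.1, -0.1, -0.5]
width: 0.502
```

```bash
sed -i 's/^s=status.*$/s=status.read_state();tb=-.0698/' k.py; python3 k.py; python3 - <<'E'
from h import *
p,d=save('side','l.png',(200,100,460,300),3)
p,d=read_camera('top');P=cloud('top',d)
th=np.radians(83.4);yv=np.array([np.cos(th),np.sin(th)]);xv=np.array([yv[1],-yv[0]]);O=np.array([.578,-.081])
A=P[...,:2]-O;a=A@xv;b=A@yv;z=P[...,2]
t=(abs(a)<.02)&(z>.12)&(z<.145)&(b<.05)&(b>-.25);print('tab b',np.percentile(b[t],[3,50,97]))
E
```

```text
top rear -0.0198  rear-tool 0.0500  blockfront -0.0945 rear-block 0.0747
side rear -0.0178  rear-tool 0.0520  blockfront -0.0945 rear-block 0.0767
25.4 tool b -0.0698 a -0.0477 [ 0.5105 -0.2495  0.2338] [ 0.1 -0.1 -0.5]
tab b [-0.08325457 -0.06763393 -0.05314862]
```

View pics/l.png

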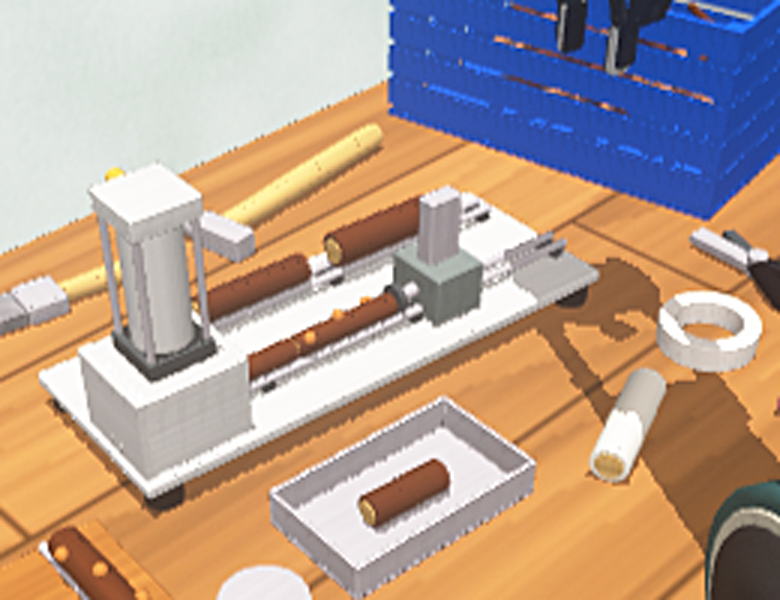

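The picture shows stock and scion end to end (crop (300,347)), the nose partly in against the scion (405,297), the offcut in the tray and the arm clear. The carriage kept its position after release. I hand the job in.

```bash
python3 -c "
from workcell import order
print(order.finish_job())"
```

```text
the job is handed in; nothing more can be done
None
```

I carried out the whole task and handed it in at about 25 s of robot time; no verdict was reported. The offcut is in the steel tray. The thin scion, matching the thin rootstock already in the cradle, was laid behind it. I slid the tailstock up by its tab until the wood stopped, then a little further to load the nose.

**Last checks:**
- **Stop reached:** the scion's rear end stayed fixed over the last two steps. The rootstock's far end is about 43 mm past the head's mouth, which fits the given 36–63 mm for the hidden stop.
- **Nose compression:** vision and tool travel give about 6.5–8 mm (wanted 4–11 mm). The rise in push force, about 4.5 N, points to about 6.5 mm. My camera estimate of the tailstock block's front edge was unreliable, jumping by up to about 20 mm, so I left it out.
- **After release:** tab and scion kept their positions, within about 2 mm by camera. In the last picture scion and rootstock lie end to end, the offcut is in the tray and the gripper is clear. I did not measure the other cuttings again at the end. The waiting rootstocks look unmoved in the last picture, and the gripper never met any resistance near the others.

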